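# Fit the waste-vial holder to the cranked rod of a perfusion stand

## Robot

A 6-joint arm with a two-finger parallel gripper is mounted at the origin on the work surface. World frame = base frame: x ahead of the robot, y to its left, z up, the work surface at z = 0. Lengths are in m, angles in rad, forces in N, time in s.
With the tool pointing down it reaches from about 0.275 to 0.725 m from the base axis. Payload 15.9 kg.
Tool frame: the origin (TCP) lies at the very end of the fingers, on their centre line; the grasp point (between the pads) lies 19 mm behind it; z points along the fingers, y is the direction in which the jaws open and shut (so a half turn about z gives the same grasp; the last joint's range is limited). The gripper opens to 85 mm and grips with 20 to 120 N. Pads are 22 mm wide; open, the fingers measure 114 mm over their backs; the gripper's body (76 mm by 85 mm) begins 54 mm behind the grasp point. The pads swing forward as they close: fully open they stand 13 mm farther back than shut.
Start: joints at [1.232, 0.213, -0.034, 1.323, 0, 1.571], TCP at [0.166, 0.472, 0.231] pointing down, gripper open.
Joint ranges: [-2.98, 2.98], [-0.74, 1.72], [-1.14, 1.35], [-2.1, 2.04], [-1.57, 1.44], [-3.14, 3.14]. Speed limits (rad/s): [1.89, 1.89, 2.39, 2.57, 3.14, 3.14].

## Interface

Orientations are given as a unit quaternion [w, x, y, z].
In Python, from cell import * gives the robot as it stands.
- The arm moves only by the shell command python3 -m inch 'ROWS' [FORCE]. ROWS is JSON, a list that holds one entry, the list of rows, each a list of 7 numbers: the shift along the tool's x, y, z in m, then the turn, a rotation vector about the tool's x, y, z in rad, then the opening, from 0 (shut) to 1 (fully open). A call has exactly 8 rows; each row shifts and turns the pose as measured when the row begins, along the tool's axes as they then stand; what a row does not reach is not made up. A row lasts 1/8 s, in which the tool goes at most 62.5 mm and 10.7 degrees, less where a joint would pass 70% of its speed; a pose out of reach is approached as far as the arm can. A call with a gripper value outside its range is refused whole. The fingers move at their own pace and stop on an object; FORCE is the grip in N (left out, the last holds). Time passes only in rows, so rows that do not move let the fingers close, or fill a call up. It gives the time, the measured TCP pose, the force and the opening at its end, in the units of the state.
- sense(): the state, without advancing time (a new reading comes with each control period).
- snapshot(name): name is "scene" or "side" or "wrist"; returns a dict with "frame" (480x640x3 uint8, blue, green, red), "mtx" (3x3 intrinsics, pixels), "cam_to_world" (4x4, takes a point from camera to world coordinates); the wrist camera has in their place "hand_eye" (4x4, takes a point from camera to tool coordinates, whose origin is the TCP and whose axes are the flange's). Camera axes: x right, y up, looking along -z (the intrinsics and any distortion apply to the point x, -y, -z); pixel columns grow to the right and rows downward; lengths in m; the calibration is good to about 2 mm. A picture is of the moment at which its call begins: read the wrist's pose just before it. There is no depth.
- sign_off(): hands the job in, once; it reports no verdict.
The state is a dict: "time": time; "q": joint angles; "dq": joint speeds; "tau": joint torques, N m; "tcp_pos": TCP position; "tcp_rot": TCP orientation; "force": force on the tool from outside, world axes, zero at the start; "moment": the same for the moment, N m; "width": finger opening in m.
Only numpy, scipy, OpenCV 4.12 (cv2) and the standard library are available. Lean on these libraries where they do the work, as an engineer would, in place of code of your own. Each camera call takes 0.05 s, during which the arm holds its last target.

## Task

Fit the loose waste-vial holder to the perfusion stand: put its sleeve over the free top end of the bent rod, slide it down the rod round both bends, and at the foot turn it until its slots find the cross pin, so that it drops fully home and sits squarely on the flange. Then let go of it, and leave the bottle, the tube rack and the stack of dishes where they are.

Things in the scene. Friction and masses are not known exactly. Their poses are not given: they have to be found in the camera images.
- sleeve (a point): Middle of the holder's sleeve, 18 mm above its underside: a tube of bore 24, outside 36, height 36 mm, axis = own z (up). The holder is one loose plain aluminium piece, 192 mm long, about 0.25 kg, lying right way up on the bench: sleeve, then a flat bar along own -x, then an open ring for a vial, its axis 150 mm from the sleeve's (outside 48, bore 40, 34 mm tall).
- bar (a point): Where to take the holder: on its flat bar, 80 mm from the sleeve's axis (own -x) and 7 mm higher than sleeve; 25 mm above the bench at the start. Bar: 8 mm thick (own y), 18 mm tall (own z, 9 mm above and below this point), clear for 105 mm between sleeve and vial ring. Same axes as sleeve.
- slots (a point): Centre of the sleeve's lower rim, 18 mm below sleeve, same axes. The rim has two opposite slots, at own +y and -y (square to the bar), each 11 mm wide at the bore, flaring outward, 15 mm deep. They fit over the cross pin of the stand.
- stand: The stand, fixed, turned up to 20 degrees either way; origin under its middle, at bench height, straight below the seat; z up. Grey base plate 150 x 170 x 14 mm with a plain 12 mm steel rod bent like a crank in the stand's y-z plane. Holding the holder's bar on the stand's -x side (towards the robot) keeps the hand clear of the rod all the way.
- rod_tip (a point): Top of the rod, rounded and free: stand y = +62, 259 mm above the bench. Downwards from here the rod's centre line runs: 28 mm straight down, an arc of 60 mm radius to 38 degrees from upright, 60 mm straight and leaning, an equal arc back to upright, straight down to the foot at y = 0. Axes are the stand's at all points of the stand.
- rod_upper (a point): On the rod's centre line, top end of the upper bend: stand y = +62, 231 mm high, 28 mm below the tip.
- rod_lean (a point): On the rod's centre line, half-way along the leaning stretch: stand y = +31, 171 mm high. The rod leans 38 degrees here, upper end towards the stand's +y. The sleeve passes only when it leans with the rod, to within about 15 degrees.
- rod_lower (a point): On the rod's centre line, lower end of the lower bend: stand y = 0, 110 mm high. Below it the rod is upright.
- seat (a point): Centre of the top face of the flange at the rod's foot, 45 mm above the bench: the stop, a disc 50 mm across. A spigot 22 mm across rises 34 mm from it round the rod, with a 14 mm lead-in cone on top (to 93 mm above the bench). With the sleeve fully home, sleeve is 18 mm above this point.
- pin (a point): Middle of the cross pin, 10 mm above the flange, on the rod's axis: 6 mm thick, 46 mm long, level, through the spigot. It lies along the stand's y to within 24 degrees (0.42 rad) either way; that angle is NOT measured (axes here are the stand's). Slots off the pin: the sleeve stops with its underside 13 mm above the flange. Lined up within about 10 degrees: it drops home.
- reagent: Bystander: capped amber bottle, 64 mm across, 125 mm tall, loose; origin under its centre. Leave alone.
- tube_rack: Bystander: white rack, 70 x 160 mm, with capped tubes to 74 mm high, loose; origin under its centre, own y along its length. Leave alone.
- dishes: Bystander: stack of three pale shut culture dishes, 90 mm across, 49 mm tall, loose; origin under its centre. Leave alone.
Mind the look-alikes: they are no part of the job. Several things look just like the part that bears sleeve: the one meant starts farthest to the robot's left.

How it is judged:
On the way, in this order (a step that is already met when the one before it is completed fails the run):
1. the sleeve is threaded on the top of the rod, its middle below the tip (horizontal distance between sleeve and rod_tip below 0.012 m and z of sleeve in the frame of rod_tip between -0.04 and -0.002 m), for 0.05 s.
2. the sleeve rides on the leaning stretch of the rod between the bends, leaning with it by 20 degrees or more (distance between sleeve and rod_lean below 0.02 m and angle between sleeve's own z axis and vertical above 0.35 rad), for 0.05 s.
3. the sleeve is past the lower bend, upright round the foot of the rod (horizontal distance between sleeve and seat below 0.012 m and z of sleeve in the frame of seat below 0.06 m and angle between sleeve's own z axis and vertical below 0.26 rad), for 0.05 s.
At the end, for the whole second after the job is handed in: The sleeve sits on the flange with its slots over the pin: its middle under 23 mm above the flange (18 when home), within 5 mm of the rod's axis sideways, leaning less than 8 degrees; let go, and it stays. No bystander pushed 30 mm or tipped (horizontal distance between sleeve and seat below 0.005 m and z of sleeve in the frame of seat between 0.012 and 0.023 m and angle between sleeve's own z axis and vertical below 0.14 rad); the robot touches nothing.
It fails at once if the bottle is pushed 30 mm or tipped (distance of reagent from where it was at the start of the episode above 0.03 m or angle between reagent's own z axis and vertical above 0.3 rad).
It fails at once if the tube rack is pushed 30 mm or tipped (distance of tube_rack from where it was at the start of the episode above 0.03 m or angle between tube_rack's own z axis and vertical above 0.3 rad).
It fails at once if the stack of dishes is pushed 30 mm or tipped (distance of dishes from where it was at the start of the episode above 0.03 m or angle between dishes's own z axis and vertical above 0.3 rad).
It also fails if it takes over 58 s, if anything falls off the work surface, if the arm or the gripper's body presses on something with over 40 N, if the wrist force passes 120 N, or if a joint passes its speed limit or range.

## Working session

There is one attempt and no reset: what is moved stays moved. The work goes in short steps, Python scripts to look and compute and a shell command to move; the robot and the scene stay as the last step left them, time stands still between calls to the robot, and variables do not carry over. Pictures are saved under pics/ and viewed, and the job is handed in when it is done.

```bash
mkdir -p pics; ls
python3 - <<'E'
from cell import *
import cv2,json
s=sense(); print(s)
for n in ["scene","side","wrist"]:
    r=snapshot(n); cv2.imwrite(f"pics/{n}0.png",r["frame"])
    print(n,{k:v.tolist() if hasattr(v,'tolist') else v for k,v in r.items() if k!="frame"})
E
```

```text
pics
{'time': 0.0, 'q': array([ 1.23199928e+00,  2.13359831e-01, -3.50618496e-02,  1.32353964e+00,
        1.81228883e-05,  1.57079967e+00]), 'dq': array([ 2.89036117e-04, -3.99081526e-04, -4.23773142e-04,  2.37590558e-05,
        2.31694035e-04, -9.62407757e-05]), 'tau': array([ 2.47837270e-04, -6.86156487e+01,  4.87122273e+01,  1.72758132e-02,
       -2.86249190e-05,  1.49030433e-05]), 'tcp_pos': array([0.16605102, 0.47123903, 0.23081326]), 'tcp_rot': array([-1.07133355e-04,  1.68591136e-01,  9.85685898e-01, -5.72630010e-04]), 'force': array([ 0.57043519, -0.01015758, -0.39474112]), 'moment': array([-0.02069514,  0.00895354, -0.03491233]), 'width': 0.08530829652731095}
scene {'mtx': [[478.5391445263974, 0.0, 319.7558603399132], [0.0, 478.5391445263974, 252.0273396162778], [0.0, 0.0, 1.0]], 'cam_to_world': [[-0.5768826004348881, -0.5457959152715736, 0.6077115139507774, 1.2547936817476606], [0.8167582547708501, -0.39509218684564523, 0.4204855730666635, 0.39687547037499993], [0.010602762807678842, 0.7389242063746392, 0.6737051273772919, 0.8792489265472244], [0.0, 0.0, 0.0, 1.0]]}
side {'mtx': [[545.1431705561812, 0.0, 323.723489491607], [0.0, 545.1431705561812, 239.43734131263142], [0.0, 0.0, 1.0]], 'cam_to_world': [[0.9410339117008564, 0.2542047370301328, -0.2232378299043993, 0.31938989500611376], [-0.337858174230079, 0.7403114511411849, -0.5811977369322343, -0.8000060669485788], [0.01752230392676793, 0.6223495054876109, 0.7825433290779648, 1.1587434030562624], [0.0, 0.0, 0.0, 1.0]]}
wrist {'mtx': [[343.31752515594115, 0.0, 318.48131611621784], [0.0, 343.31752515594115, 243.60612769306883], [0.0, 0.0, 1.0]], 'hand_eye': [[7.711973209297445e-06, 0.9521227316503243, 0.30571605096109705, 0.0788958696415508], [0.9999998223519007, 0.0001748693293458703, -0.0005698393487364688, 0.0002287896293870495], [-0.0005960173581226538, 0.30571600104580776, -0.9521225611589442, -0.1427962704247392], [0.0, 0.0, 0.0, 1.0]]}
```

View pics/scene0.png

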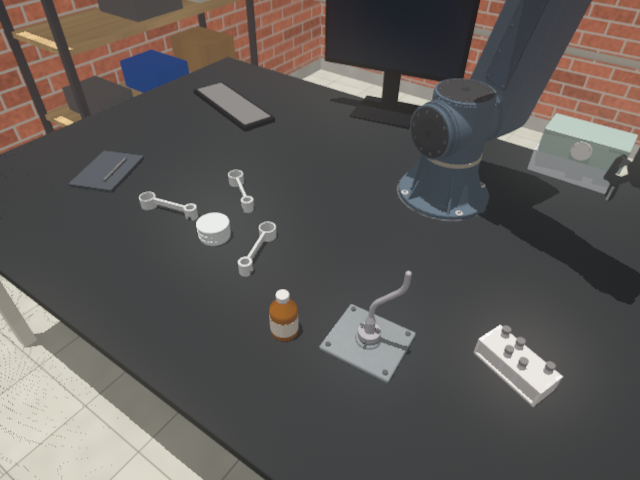

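View pics/side0.png

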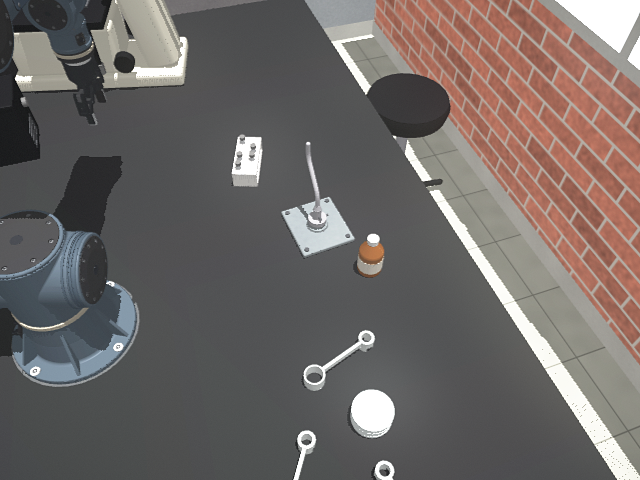

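View pics/wrist0.png

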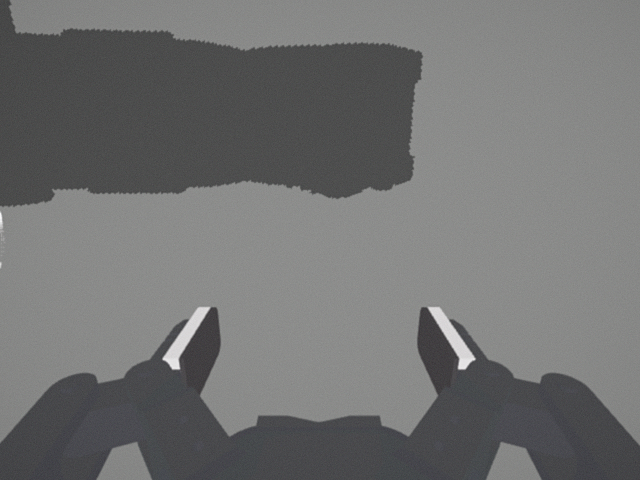

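Three look-alike holders lie on the bench. The farthest left (greatest y, nearest the stand) has its ring at scene (267,231) and its smaller sleeve at (245,266). In the side view the sleeve is at (367,339). Next I'll magnify these areas to measure them.

Run:
```python
import cv2,numpy as np
a=cv2.imread('pics/scene0.png');b=cv2.imread('pics/side0.png')
c=cv2.resize(a[210:290,220:320],None,fx=6,fy=6,interpolation=cv2.INTER_CUBIC);cv2.imwrite('pics/c1.png',c)
c=cv2.resize(b[320:400,290:390],None,fx=6,fy=6,interpolation=cv2.INTER_CUBIC);cv2.imwrite('pics/c2.png',c)
c=cv2.resize(a[260:385,310:430],None,fx=4.7,fy=4.7,interpolation=cv2.INTER_CUBIC);cv2.imwrite('pics/c3.png',c)
c=cv2.resize(b[135:260,270:390],None,fx=4.7,fy=4.7,interpolation=cv2.INTER_CUBIC);cv2.imwrite('pics/c4.png',c)
```

```text
(no output)
```

View pics/c1.png

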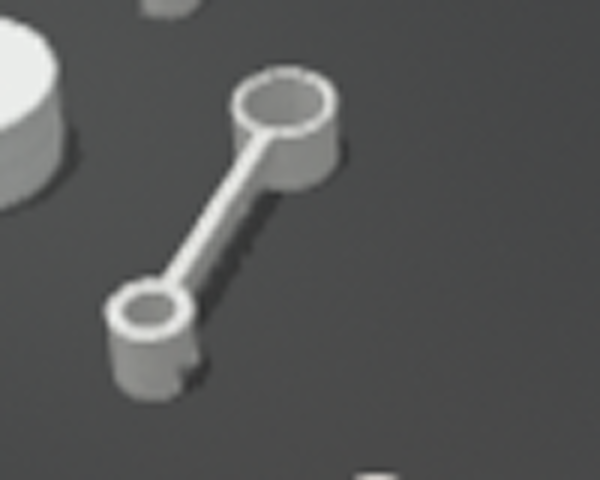

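View pics/c2.png

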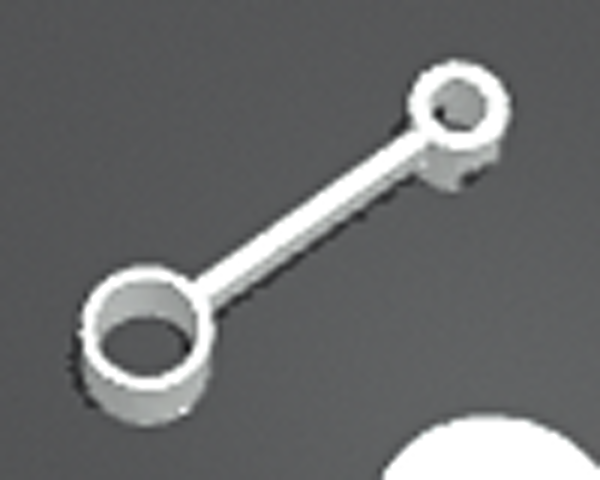

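View pics/c3.png

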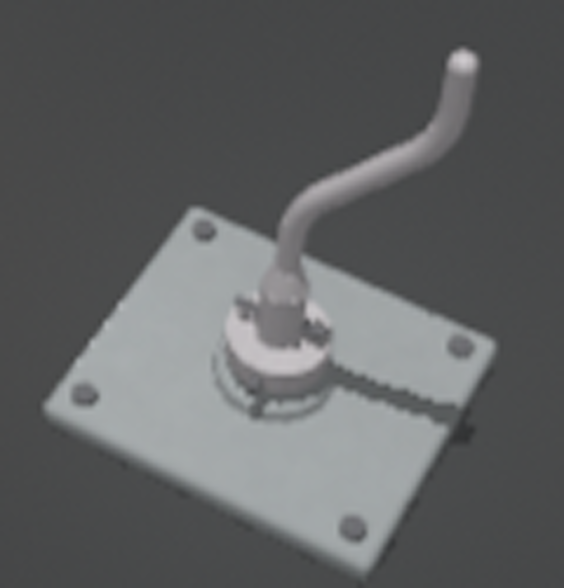

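View pics/c4.png

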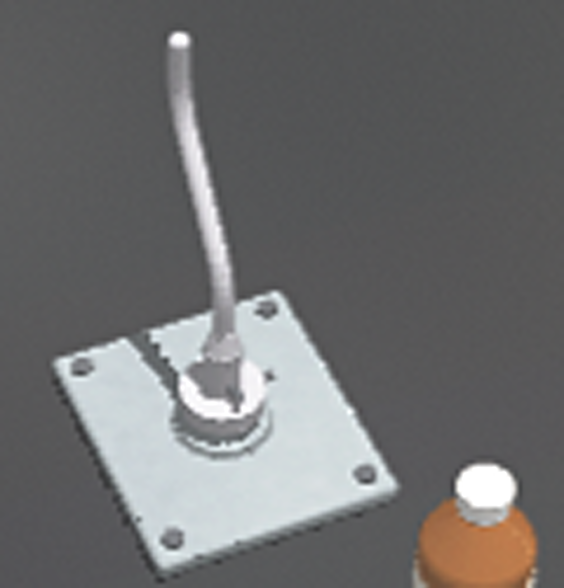

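Magnified views: in the scene crop the sleeve's top rim centres at (150,310) and the ring's at (285,103). In the side crop they are at (460,105) and (147,328). The rod tip, the plate corners and the dark pin ends (243,307) and (318,330) are clear. Next I'll triangulate them.

```bash
cat > h.py <<'E'
import numpy as np,cv2
from scipy.spatial.transform import Rotation as R
import pickle
M={}
M['scene']=(np.array([[478.5391445263974,0,319.7558603399132],[0,478.5391445263974,252.0273396162778],[0,0,1]]),np.array([[-0.5768826004348881,-0.5457959152715736,0.6077115139507774,1.2547936817476606],[0.8167582547708501,-0.39509218684564523,0.4204855730666635,0.39687547037499993],[0.010602762807678842,0.7389242063746392,0.6737051273772919,0.8792489265472244],[0,0,0,1]]))
M['side']=(np.array([[545.1431705561812,0,323.723489491607],[0,545.1431705561812,239.43734131263142],[0,0,1]]),np.array([[0.9410339117008564,0.2542047370301328,-0.2232378299043993,0.31938989500611376],[-0.337858174230079,0.7403114511411849,-0.5811977369322343,-0.8000060669485788],[0.01752230392676793,0.6223495054876109,0.7825433290779648,1.1587434030562624],[0,0,0,1]]))
HE=np.array([[7.711973209297445e-06,0.9521227316503243,0.30571605096109705,0.0788958696415508],[0.9999998223519007,0.0001748693293458703,-0.0005698393487364688,0.0002287896293870495],[-0.0005960173581226538,0.30571600104580776,-0.9521225611589442,-0.1427962704247392],[0,0,0,1]])
KW=np.array([[343.31752515594115,0,318.48131611621784],[0,343.31752515594115,243.60612769306883],[0,0,1]])
def rot(q): return R.from_quat([q[1],q[2],q[3],q[0]])
def T(s):
    A=np.eye(4);A[:3,:3]=rot(s['tcp_rot']).as_matrix();A[:3,3]=s['tcp_pos'];return A
def ray(cam,uv,A=None):
    K,C=M[cam] if cam!='wrist' else (KW,A@HE)
    d=np.array([(uv[0]-K[0,2])/K[0,0],-(uv[1]-K[1,2])/K[1,1],-1.]);return C[:3,3],C[:3,:3]@d
def plane(cam,uv,z,A=None):
    o,d=ray(cam,uv,A);return o+d*(z-o[2])/d[2]
def tri(rays):
    Am=np.zeros((3,3));b=np.zeros(3)
    for o,d in rays:
        d=d/np.linalg.norm(d);P=np.eye(3)-np.outer(d,d);Am+=P;b+=P@o
    x=np.linalg.solve(Am,b)
    return x,[float(np.linalg.norm(np.cross(x-o,d/np.linalg.norm(d)))) for o,d in rays]
def proj(cam,p,A=None):
    K,C=M[cam] if cam!='wrist' else (KW,A@HE)
    c=np.linalg.inv(C)@np.r_[p,1];return np.array([K[0,0]*c[0]/-c[2]+K[0,2],K[1,1]*-c[1]/-c[2]+K[1,2]])
E
python3 - <<'E'
from h import *
np.set_printoptions(precision=4,suppress=True)
def px(o,f,c): return (o[0]+(c[0]+.5)/f-.5,o[1]+(c[1]+.5)/f-.5)
S=lambda c:px((220,210),6,c); D=lambda c:px((290,320),6,c)
S2=lambda c:px((310,260),4.7,c); D2=lambda c:px((270,135),4.7,c)
for n,a,b,z in [("sleeve",(150,310),(460,105),.036),("ring",(285,103),(147,328),.034)]:
    print(n,tri([ray('scene',S(a)),ray('side',D(b))]),plane('scene',S(a),z),plane('side',D(b),z))
print('tip',tri([ray('scene',S2((463,60))),ray('side',D2((180,38)))]),plane('scene',S2((463,60)),.257),plane('side',D2((180,38)),.257))
cs=[(195,205),(497,345),(368,570),(45,405)]; print('plate scene',[plane('scene',S2(c),.014) for c in cs], np.mean([plane('scene',S2(c),.014) for c in cs],0))
ds=[(280,290),(398,487),(160,568),(55,362)]; print('plate side',[plane('side',D2(c),.014) for c in ds],np.mean([plane('side',D2(c),.014) for c in ds],0))
print('pin scene',plane('scene',S2((243,307)),.055),plane('scene',S2((318,330)),.055))
for n,uv in [('scene',(213,220)),('scene',(283,296))]: print(plane(n,uv,.05 if uv[0]<250 else .125))
E
```

```text
sleeve (array([ 0.6349, -0.2672,  0.034 ]), [0.0012227981767584956, 0.0012227981767586036]) [ 0.6354 -0.2649  0.036 ] [ 0.6352 -0.2689  0.036 ]
ring (array([ 0.4915, -0.3126,  0.0309]), [0.001329133662694614, 0.001329133662694528]) [ 0.493  -0.3093  0.034 ] [ 0.492  -0.3148  0.034 ]
tip (array([0.6426, 0.1718, 0.2551]), [0.0011860255433416437, 0.0011860255433415647]) [0.6433 0.1731 0.257 ] [0.6426 0.1685 0.257 ]
plate scene [array([0.5793, 0.0233, 0.014 ]), array([0.5699, 0.19  , 0.014 ]), array([0.7156, 0.2004, 0.014 ]), array([0.7261, 0.0331, 0.014 ])] [0.6477 0.1117 0.014 ]
plate side [array([0.7141, 0.1937, 0.014 ]), array([0.7252, 0.0274, 0.014 ]), array([0.5781, 0.0168, 0.014 ]), array([0.5674, 0.182 , 0.014 ])] [0.6462 0.105  0.014 ]
pin scene [0.6517 0.0932 0.055 ] [0.6429 0.1285 0.055 ]
[ 0.5725 -0.4357  0.05  ]
[ 0.7334 -0.0572  0.125 ]
```

Both views agree: the sleeve is at (0.635,-0.267), with 150 mm to the ring as it should be. The stand is at (0.647,0.108), turned about 3.3°. The tip is where that predicts. I'll pass in front of the stand on the way to check the pin with the wrist camera.

```bash
cat >> h.py <<'E'
def tooldown(yaw_deg,lean_deg=0,about_yaw=None):
    # tool x = -hx, y = hy, z = down ; holder yaw given
    y=np.radians(yaw_deg);hx=np.array([np.cos(y),np.sin(y),0]);hy=np.array([-np.sin(y),np.cos(y),0])
    A=R.from_matrix(np.c_[-hx,hy,[0,0,-1]])
    if lean_deg:
        s=np.radians(yaw_deg if about_yaw is None else about_yaw)
        A=R.from_rotvec(-np.radians(lean_deg)*np.array([np.cos(s),np.sin(s),0]))*A
    return A
def rows(p0,R0,way):
    # way: list of (pos, Rot) for successive rows
    out=[]
    for p,r in way:
        d=R0.inv().apply(np.array(p)-p0); w=(R0.inv()*r).as_rotvec()
        out.append(np.r_[d,w]); p0=np.array(p);R0=r
    return np.array(out)
def line(p0,R0,p1,R1,n):
    w=(R0.inv()*R1).as_rotvec()
    return [(p0+(np.array(p1)-p0)*k/n, R0*R.from_rotvec(w*k/n)) for k in range(1,n+1)]
def show(p0,R0,way):
    for r in rows(p0,R0,way): print('[%.3f,%.3f,%.3f,%.3f,%.3f,%.3f,g]'%tuple(r))
np.set_printoptions(precision=4,suppress=True)
E
python3 - <<'E'
from h import *; from cell import *
s=sense();p=s['tcp_pos'];r=rot(s['tcp_rot'])
show(p,r,line(p,r,[.40,.11,.22],tooldown(3.3),7))
for uv in [(518,362)]: print(plane('scene',uv,.04))
E
```

```text
[-0.049,-0.038,0.002,-0.000,-0.000,-0.057,g]
[-0.046,-0.040,0.002,-0.000,-0.000,-0.057,g]
[-0.044,-0.043,0.002,-0.000,-0.000,-0.057,g]
[-0.042,-0.045,0.002,-0.000,-0.000,-0.057,g]
[-0.039,-0.048,0.002,-0.000,-0.000,-0.057,g]
[-0.036,-0.050,0.002,-0.000,-0.000,-0.057,g]
[-0.033,-0.052,0.002,-0.000,-0.000,-0.057,g]
[0.5334 0.4055 0.04  ]
```

```bash
python3 -m inch '[[[-0.049,-0.038,0,0,0,-0.057,0.5],[-0.046,-0.04,0,0,0,-0.057,0.5],[-0.044,-0.043,0,0,0,-0.057,0.5],[-0.042,-0.045,0,0,0,-0.057,0.5],[-0.039,-0.048,0,0,0,-0.057,0.5],[-0.036,-0.05,0,0,0,-0.057,0.5],[-0.033,-0.052,0,0,0,-0.057,0.5],[0,0,0,0,0,0,0.5]]]'
cat > snap.py <<'E'
import sys,pickle,cv2
from cell import *
from h import *
n=sys.argv[1]
for c in sys.argv[2:]:
    s=sense();r=snapshot(c);cv2.imwrite(f'pics/{c}{n}.png',r['frame']);pickle.dump(s,open(f'pics/{c}{n}.pkl','wb'))
print(s['time'],s['tcp_pos'],rot(s['tcp_rot']).as_matrix(),s['q'],s['force'],s['width'])
E
python3 snap.py 1 wrist
```

```text
time: 1.15
tcp_pos: [0.4055, 0.1024, 0.2298]
tcp_rot: [-0.0, -0.038, 0.999, -0.001]
force: [0.4, -0.3, 0.3]
width: 0.0429
1.15 [0.4055 0.1024 0.2298] [[-0.9971 -0.0756 -0.0001]
 [-0.0756  0.9971 -0.002 ]
 [ 0.0002 -0.002  -1.    ]] [ 0.2488  0.0459 -0.2315  1.2939 -0.0019  0.1731] [ 0.4223 -0.286   0.3254] 0.042872087283682296
```

View pics/wrist1.png

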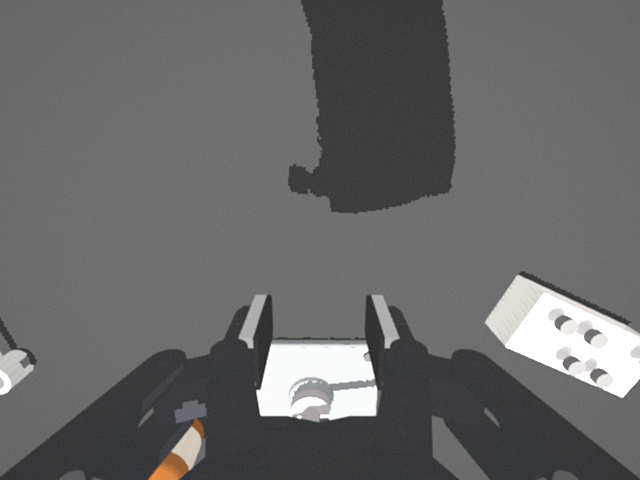

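The wrist view shows the flange and spigot foot between the fingers near (312,395). I'll magnify that.

Run:
```python
import cv2
a=cv2.imread('pics/wrist1.png')
cv2.imwrite('pics/c5.png',cv2.resize(a[335:425,250:390],None,fx=5.5,fy=5.5,interpolation=cv2.INTER_CUBIC))
b=cv2.imread('pics/scene0.png')
cv2.imwrite('pics/c6.png',cv2.resize(b[310:355,345:395],None,fx=12,fy=12,interpolation=cv2.INTER_CUBIC))
b=cv2.imread('pics/side0.png')
cv2.imwrite('pics/c7.png',cv2.resize(b[200:240,295:340],None,fx=13,fy=13,interpolation=cv2.INTER_CUBIC))
```

```text
(no output)
```

View pics/c5.png

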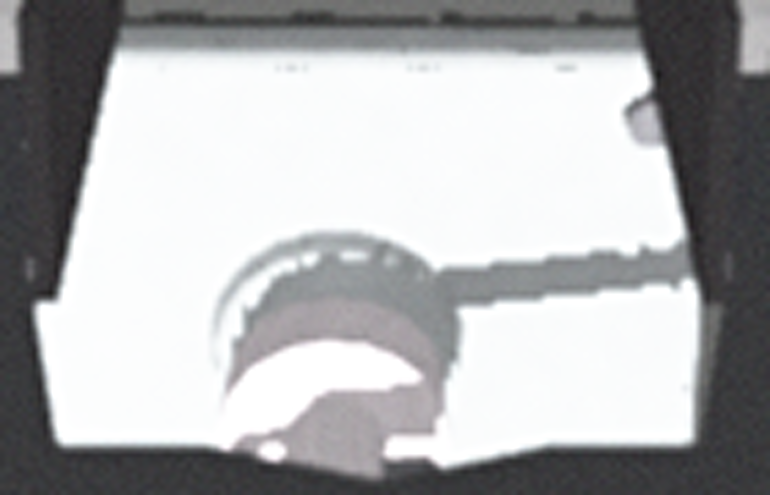

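View pics/c6.png

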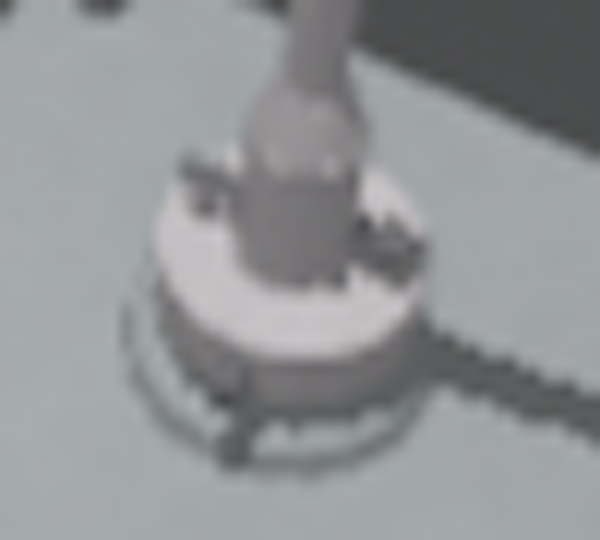

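View pics/c7.png

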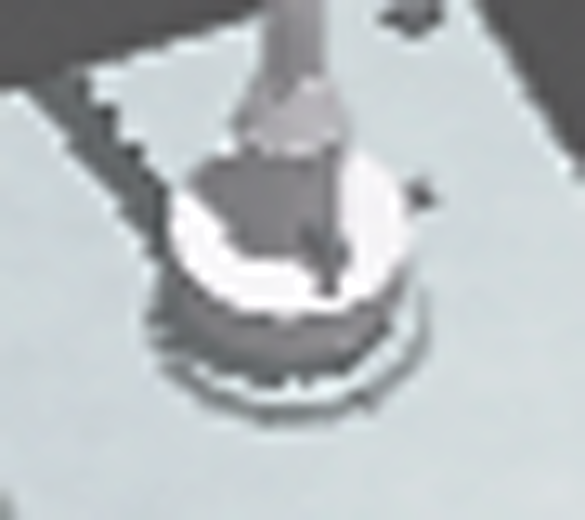

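Run:
```python
from h import *
f=12;P=lambda c:(345+(c[0]+.5)/f-.5,310+(c[1]+.5)/f-.5)
Q=lambda c:(295+(c[0]+.5)/13-.5,200+(c[1]+.5)/13-.5)
l=plane('scene',P((183,168)),.055);r=plane('scene',P((425,248)),.055);d=r-l
print(l,r,np.linalg.norm(d),np.degrees(np.arctan2(-d[0],d[1])))
e=plane('side',Q((327,288)),.055);c=proj('side',[.6462,.105,.055]);print(e,c, e-[.6462,.105,.055])
# predicted pin ends in scene crop for world yaw a, origin scene-centred
o=np.array([.6477,.1117,.055])
for a in [-20,-10,-5,0,5,10,15,20,25]:
    t=np.radians(a);u=np.array([-np.sin(t),np.cos(t),0])*.023
    g=lambda p,cam,x0,y0,f:((proj(cam,p)-[x0,y0]+.5)*f-.5).round(0)
    o2=np.array([.6462,.105,.055])
    print(a,g(o-u,'scene',345,310,12),g(o+u,'scene',345,310,12),g(o2-u,'side',295,200,13),g(o2+u,'side',295,200,13))
```

```text
[0.6503 0.0884 0.055 ] [0.6405 0.1337 0.055 ] 0.046382163138470184 12.271558438606721
[0.6445 0.0799 0.055 ] [317.1772 214.7834] [-0.0017 -0.0251 -0.    ]
-20 [221. 136.] [381. 301.] [293. 283.] [296. 115.]
-10 [205. 147.] [397. 290.] [313. 282.] [276. 116.]
-5 [198. 153.] [403. 283.] [322. 281.] [267. 117.]
0 [192. 160.] [409. 276.] [332. 278.] [258. 119.]
5 [186. 167.] [415. 269.] [341. 276.] [249. 122.]
10 [182. 174.] [419. 261.] [349. 272.] [240. 125.]
15 [178. 182.] [422. 253.] [358. 269.] [232. 129.]
20 [176. 190.] [425. 245.] [365. 264.] [224. 133.]
25 [174. 199.] [426. 236.] [373. 259.] [217. 138.]
```

The views give the pin a world angle of roughly 0–12°. It will be refined by feel at the foot. Now to the holder.

Run:
```python
from h import *; from cell import *
s=sense();p=s['tcp_pos'];r=rot(s['tcp_rot'])
show(p,r,line(p,r,[.5587,-.291,.13],tooldown(17.5),8))
```

```text
[-0.015,-0.051,0.013,-0.000,-0.000,-0.029,g]
[-0.014,-0.051,0.013,-0.000,-0.000,-0.029,g]
[-0.013,-0.051,0.013,-0.000,-0.000,-0.029,g]
[-0.011,-0.052,0.013,-0.000,-0.000,-0.029,g]
[-0.010,-0.052,0.013,-0.000,-0.000,-0.029,g]
[-0.008,-0.052,0.013,-0.000,-0.000,-0.029,g]
[-0.007,-0.053,0.012,-0.000,-0.000,-0.029,g]
[-0.005,-0.053,0.012,-0.000,-0.000,-0.029,g]
```

```bash
python3 -m inch '[[[-0.015,-0.051,0.013,0,0,-0.029,0.5],[-0.014,-0.051,0.013,0,0,-0.029,0.5],[-0.013,-0.051,0.013,0,0,-0.029,0.5],[-0.011,-0.052,0.013,0,0,-0.029,0.5],[-0.01,-0.052,0.013,0,0,-0.029,0.5],[-0.008,-0.052,0.013,0,0,-0.029,0.5],[-0.007,-0.053,0.012,0,0,-0.029,0.5],[-0.005,-0.053,0.012,0,0,-0.029,0.5]]]'
python3 snap.py 2 wrist
```

```text
time: 2.2
tcp_pos: [0.5694, -0.2857, 0.1257]
tcp_rot: [0.001, -0.165, 0.986, 0.001]
force: [1.7, 0.2, 0.9]
width: 0.0427
2.2 [ 0.5694 -0.2857  0.1257] [[-0.9452 -0.3264  0.0018]
 [-0.3264  0.9452  0.002 ]
 [-0.0024  0.0013 -1.    ]] [-0.4663  0.5321  0.1595  1.1975  0.0026 -0.7988] [1.7381 0.1903 0.8971] 0.042674752445945645
```

View pics/wrist2.png

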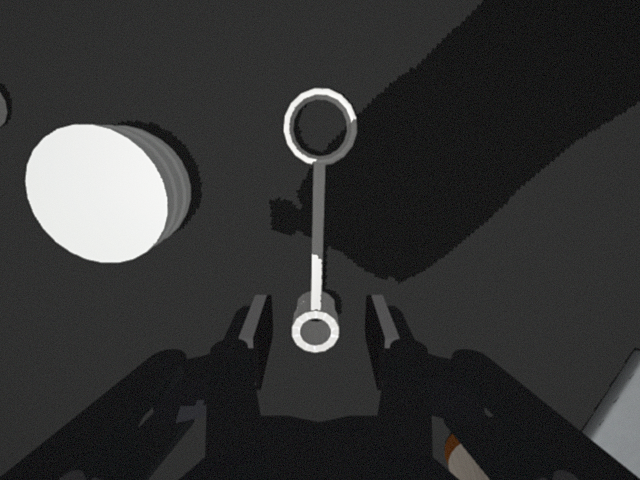

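The wrist view shows the holder's sleeve rim centred at (316,331), the ring at (320,126) and the bar running between the open fingers.

Run:
```python
from h import *; from cell import *
s=pickle.load(open('pics/wrist2.pkl','rb'));A=T(s)
a=plane('wrist',(316,331),.036,A);b=plane('wrist',(320,126),.034,A)
d=a-b;print(a,b,np.linalg.norm(d[:2]),np.degrees(np.arctan2(d[1],d[0])))
yaw=np.degrees(np.arctan2(d[1],d[0]))
u=d[:2]/np.linalg.norm(d[:2]);t=a[:2]-.08*u;print(t)
s=sense();p=s['tcp_pos'];r=rot(s['tcp_rot'])
show(p,r,line(p,r,[t[0],t[1],.007],tooldown(yaw),5))
```

```text
[ 0.6334 -0.2652  0.036 ] [ 0.4903 -0.3115  0.034 ] 0.15039555430563756 17.943936076311374
[ 0.5573 -0.2898]
[0.002,0.001,0.023,0.000,0.000,0.004,g]
[0.002,0.001,0.023,0.000,0.000,0.004,g]
[0.002,0.001,0.023,0.000,0.000,0.004,g]
[0.002,0.001,0.023,0.000,0.000,0.004,g]
[0.002,0.001,0.023,0.000,0.000,0.004,g]
```

```bash
python3 -m inch '[[[0.006,0.001,0.02,0,0,0.01,0.5],[0.006,0.001,0.03,0,0,0.008,0.5],[0,0,0.03,0,0,0,0.5],[0,0,0.02,0,0,0,0.5],[0,0,0.01,0,0,0,0.5],[0,0,0.005,0,0,0,0.5],[0,0,0,0,0,0,0.5],[0,0,0,0,0,0,0.5]]]' 60
python3 - <<'E'
from h import *; from cell import *
s=sense();p=s['tcp_pos'];r=rot(s['tcp_rot']);print(p,s['force'])
show(p,r,line(p,r,[.5573,-.2898,.007],tooldown(17.9),1))
E
```

```text
time: 3.25
tcp_pos: [0.5621, -0.2833, 0.0041]
tcp_rot: [-0.0, -0.159, 0.987, 0.002]
force: [-0.8, 0.5, 0.1]
width: 0.0426
[ 0.5621 -0.2833  0.0041] [-0.8429  0.5344  0.1342]
[0.007,-0.005,-0.003,0.003,0.000,0.007,g]
```

```bash
python3 -m inch '[[[0.006,-0.005,-0.003,0,0,0.005,0.5],[0.001,-0.001,0,0,0,0,0.5],[0,0,0,0,0,0,0.1],[0,0,0,0,0,0,0],[0,0,0,0,0,0,0],[0,0,0,0,0,0,0],[0,0,0,0,0,0,0],[0,0,0,0,0,0,0]]]' 90
python3 - <<'E'
from h import *; from cell import *
s=sense();p=s['tcp_pos'];r=rot(s['tcp_rot']);print(p,r.as_matrix(),s['force'],s['width'])
E
```

```text
time: 4.25
tcp_pos: [0.5576, -0.2927, 0.0089]
tcp_rot: [0.001, -0.156, 0.988, 0.001]
force: [-0.3, -0.4, 2.6]
width: 0.0066
[ 0.5576 -0.2927  0.0089] [[-0.9513 -0.3081  0.0012]
 [-0.3081  0.9513  0.0016]
 [-0.0016  0.0012 -1.    ]] [-0.2937 -0.4442  2.5651] 0.006637364367730365
```

The grip is on, so I'll lift and then swing over to the rod.

```bash
python3 -m inch '[[[0,0,-0.02,0,0,0,0],[0,0,-0.04,0,0,0,0],[0,0,-0.05,0,0,0,0],[0,0,-0.055,0,0,0,0],[0,0,-0.055,0,0,0,0],[0,0,-0.055,0,0,0,0],[0,0,-0.045,0,0,0,0],[0,0,-0.01,0,0,0,0]]]'
python3 - <<'E'
from h import *; from cell import *
s=sense();p=s['tcp_pos'];r=rot(s['tcp_rot']);print(p,s['force'],s['width'])
R1=tooldown(3.3);t=np.array([.643,.1708,.322])-R1.apply([-.08,0,-.009]);print(t)
show(p,r,line(p,r,t,R1,8))
E
python3 snap.py 3 wrist
```

```text
time: 5.25
tcp_pos: [0.5555, -0.2915, 0.3451]
tcp_rot: [-0.002, -0.156, 0.988, 0.004]
force: [0.3, -0.3, -3.6]
width: 0.0063
[ 0.5555 -0.2915  0.3451] [ 0.325  -0.2501 -3.5617] 0.006281524196300627
[0.5631 0.1662 0.313 ]
[-0.019,0.054,0.004,0.001,-0.000,0.032,g]
[-0.017,0.055,0.004,0.001,-0.000,0.032,g]
[-0.015,0.055,0.004,0.001,-0.000,0.032,g]
[-0.013,0.056,0.004,0.001,-0.000,0.032,g]
[-0.012,0.056,0.004,0.001,-0.000,0.032,g]
[-0.010,0.056,0.004,0.001,-0.000,0.032,g]
[-0.008,0.057,0.004,0.001,-0.000,0.032,g]
[-0.006,0.057,0.004,0.001,-0.000,0.032,g]
5.25 [ 0.5555 -0.2915  0.3451] [[-0.9511 -0.309  -0.0051]
 [-0.309   0.951   0.0063]
 [ 0.0029  0.0076 -1.    ]] [-0.4849  0.5645  0.7731  1.7869  0.0032 -0.7991] [ 0.325  -0.2501 -3.5617] 0.006281524196300627
```

View pics/wrist3.png

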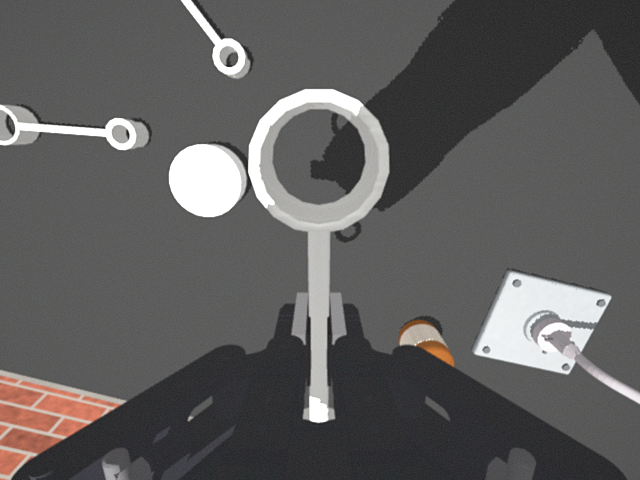

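The wrist view shows the ring of the gripped holder at about (319,160), the bar square in the pads, and the stand's foot at (550,335). I'll measure both.

Run:
```python
from h import *
a=cv2.imread('pics/wrist3.png')
cv2.imwrite('pics/c8.png',cv2.resize(a[260:380,470:640],None,fx=4.7,fy=4.7,interpolation=cv2.INTER_CUBIC))
I=np.eye(4)
print('ring tool',plane('wrist',(319,160),-.025,I),'ring L/R',plane('wrist',(249,160),-.025,I),plane('wrist',(389,160),-.025,I))
for v,us in [(240,(307,330)),(290,(308,330))]:
    print([plane('wrist',(u,v),-.025,I) for u in us])
```

```text
ring tool [ 0.0704  0.0005 -0.025 ] ring L/R [ 0.0704 -0.0229 -0.025 ] [ 0.0704  0.0239 -0.025 ]
[array([ 0.0424, -0.0038, -0.025 ]), array([ 0.0424,  0.0044, -0.025 ])]
[array([ 0.0227, -0.0036, -0.025 ]), array([ 0.0227,  0.0046, -0.025 ])]
```

View pics/c8.png

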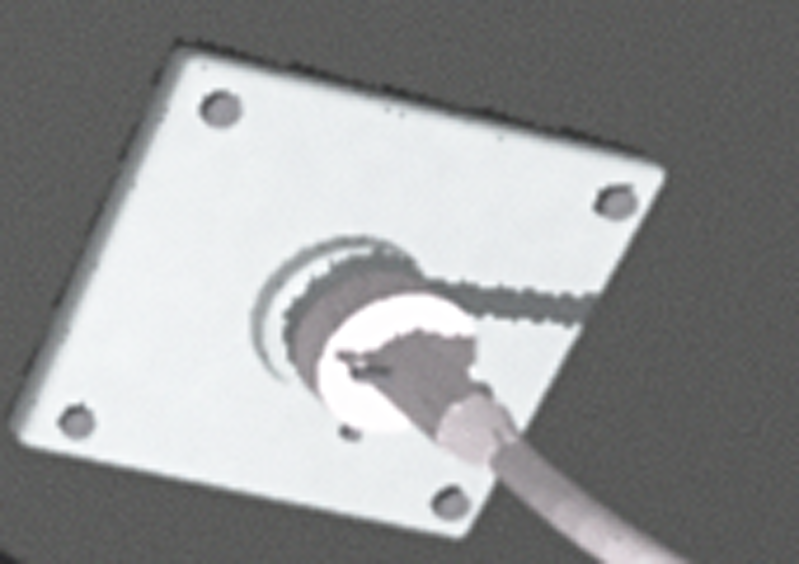

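Run:
```python
from h import *
s=pickle.load(open('pics/wrist3.pkl','rb'));A=T(s)
P=lambda c:(470+(c[0]+.5)/4.7-.5,260+(c[1]+.5)/4.7-.5)
h=[plane('wrist',P(c),.014,A) for c in [(221,108),(617,203),(452,503),(77,422)]];c=np.mean(h,0);print(h,c)
d=(h[1]-h[0]+h[2]-h[3]);print('yaw',np.degrees(np.arctan2(-d[0],d[1])),[np.linalg.norm(h[i]-h[i-1]) for i in range(4)])
for e in [(338,355),(345,362)]:
  for z in (.055,.058):
    q=plane('wrist',P(e),z,A);d=c-q;print(q,np.linalg.norm(d[:2]),np.degrees(np.arctan2(-d[0],d[1])))
for a in (-10,0,5,10,15,20):
    t=np.radians(a);print(a,(proj('wrist',c*[1,1,0]+[np.sin(t)*.023,-np.cos(t)*.023,.055],A)-[470,260]+.5)*4.7)
```

```text
[array([0.5903, 0.0378, 0.014 ]), array([0.5808, 0.1785, 0.014 ]), array([0.7006, 0.187 , 0.014 ]), array([0.7108, 0.0464, 0.014 ])] [0.6456 0.1124 0.014 ]
yaw 3.9915008631973175 [np.float64(0.12082713147294175), np.float64(0.14107674142390855), np.float64(0.12012122793380765), np.float64(0.14102932221277945)]
[0.6444 0.0815 0.055 ] 0.030984156224022057 -2.231105177253453
[0.6433 0.0787 0.058 ] 0.03379879314187077 -3.9655110258100525
[0.646  0.0848 0.055 ] 0.027643507341244152 0.7189972725421918
[0.6448 0.082  0.058 ] 0.030431915426947075 -1.4970314363202477
-10 [366.7142 355.1361]
0 [359.2895 365.5321]
5 [356.3237 370.9562]
10 [353.8849 376.4751]
15 [351.99   382.0461]
20 [350.6515 387.6266]
```

Holder axis in the tool frame: the sleeve is at (-79.6,0.3) mm and square. The stand's holes give yaw 4.0° and spacings of 120×141 mm as expected. The pin's -y end suggests a world angle near 0°. Now I'll move over the tip.

```bash
python3 -m inch '[[[-0.019,0.054,0.004,0,0,0.032,0],[-0.017,0.055,0.004,0,0,0.032,0],[-0.015,0.055,0.004,0,0,0.032,0],[-0.013,0.056,0.004,0,0,0.032,0],[-0.012,0.056,0.004,0,0,0.032,0],[-0.01,0.056,0.002,0,0,0.032,0],[-0.008,0.054,0,0,0,0.032,0],[0,0.02,0,0,0,0.01,0]]]'
python3 - <<'E'
from h import *; from cell import *
s=sense();p=s['tcp_pos'];r=rot(s['tcp_rot']);print(p,r.as_matrix(),s['force'],s['width'],s['q'])
R1=tooldown(3.7);t=np.array([.643,.1712,.322])-R1.apply([-.08,0,-.009]);print(t)
show(p,r,line(p,r,t,R1,3))
E
```

```text
time: 6.3
tcp_pos: [0.5609, 0.138, 0.3164]
tcp_rot: [-0.008, -0.035, 0.999, 0.004]
force: [0.9, -0.6, -1.5]
width: 0.0065
[0.5609 0.138  0.3164] [[-0.9975 -0.0691 -0.0155]
 [-0.0692  0.9976  0.0078]
 [ 0.015   0.0089 -0.9998]] [ 0.8802 -0.5775 -1.5161] 0.0064652853903022865 [0.2352 0.41   0.4511 1.6252 0.0112 0.1659]
[0.5632 0.166  0.313 ]
[-0.001,0.009,0.001,0.003,-0.005,0.002,g]
[-0.001,0.009,0.001,0.003,-0.005,0.002,g]
[-0.001,0.009,0.001,0.003,-0.005,0.002,g]
```

```bash
python3 -m inch '[[[-0.001,0.012,0.002,0.003,-0.005,0.002,0],[-0.001,0.01,0.001,0.003,-0.005,0.002,0],[-0.001,0.006,0.001,0.002,-0.005,0.002,0],[0,0.003,0,0,0,0,0],[0,0,0,0,0,0,0],[0,0,0,0,0,0,0],[0,0,0,0,0,0,0],[0,0,0,0,0,0,0]]]'
python3 snap.py 4 scene side
python3 - <<'E'
import cv2
a=cv2.imread('pics/scene4.png');b=cv2.imread('pics/side4.png')
cv2.imwrite('pics/c9.png',cv2.resize(a[215:315,345:475],None,fx=6,fy=6,interpolation=cv2.INTER_CUBIC))
cv2.imwrite('pics/c10.png',cv2.resize(b[75:175,245:375],None,fx=6,fy=6,interpolation=cv2.INTER_CUBIC))
E
```

```text
time: 7.3
tcp_pos: [0.5617, 0.169, 0.3108]
tcp_rot: [-0.0, -0.031, 1.0, -0.0]
force: [-0.6, -0.0, -1.9]
width: 0.0062
7.35 [0.5617 0.169  0.3108] [[-0.9981 -0.062  -0.0009]
 [-0.062   0.9981 -0.0005]
 [ 0.0009 -0.0005 -1.    ]] [ 0.2924  0.4154  0.445   1.6014 -0.0003  0.2304] [ 0.096  -1.1609 -1.7696] 0.006021975034019154
```

View pics/c9.png

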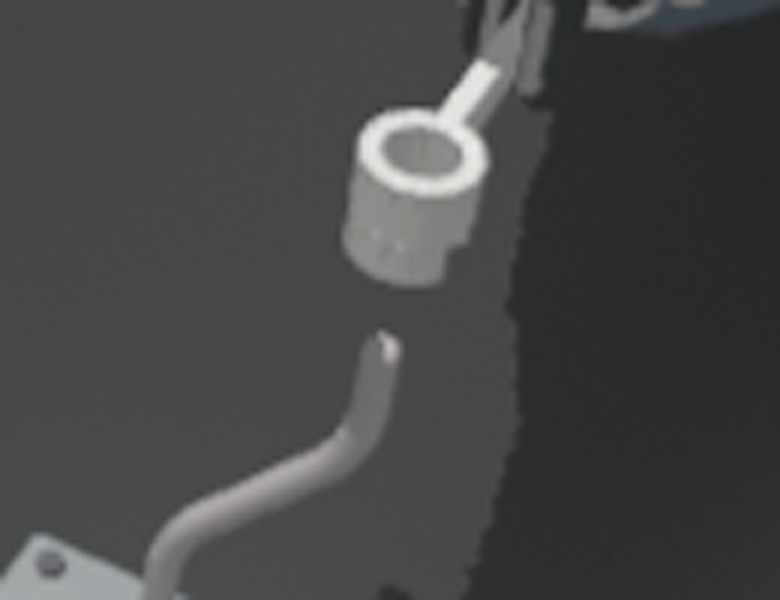

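View pics/c10.png

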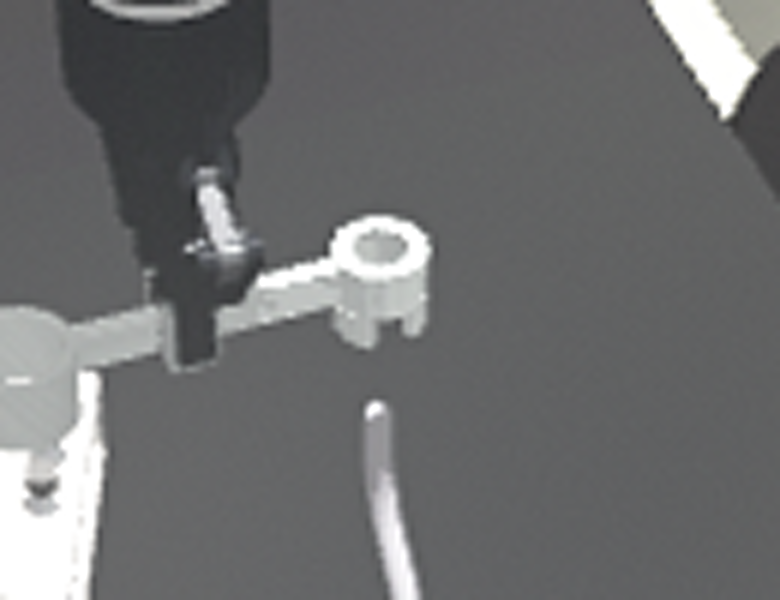

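Scene crop: sleeve rim at (422,152), tip at (385,340). Side crop: rim at (381,246), tip at (376,407). I'll take the sleeve-to-tip offset using each camera's own bias.

Run:
```python
from h import *
S=lambda c:(345+(c[0]+.5)/6-.5,215+(c[1]+.5)/6-.5);D=lambda c:(245+(c[0]+.5)/6-.5,75+(c[1]+.5)/6-.5)
a,e=tri([ray('scene',S((422,152))),ray('side',D((381,246)))]);b,e2=tri([ray('scene',S((386,343))),ray('side',D((377,409)))])
print(a,e,b,e2,a-b)
s=pickle.load(open('pics/side4.pkl','rb'));print((T(s)@[-.0796,.0003,-.027,1])[:3])
zt=.3108+.027
for c,u,v in [('scene',S((422,152)),S((386,343))),('side',D((381,246)),D((377,409)))]:
    print(c,plane(c,u,zt)-plane(c,v,.255), plane(c,u,zt))
```

```text
[0.6443 0.1737 0.3367] [0.0010726253905035366, 0.0010726253905036377] [0.6411 0.1722 0.2554] [0.0016407593533165387, 0.0016407593533165656] [0.0032 0.0015 0.0814]
[0.6411 0.1743 0.3377]
scene [0.0053 0.0017 0.0828] [0.6442 0.1746 0.3378]
side [0.0023 0.0004 0.0828] [0.6444 0.1712 0.3378]
```

```bash
cat > plan.py <<'E'
import sys
from h import *; from cell import *
O=np.array([.6427,.1115,0]);YAW=3.7
import json,os
if os.path.exists('O.json'): O=np.array(json.load(open('O.json')))
OFF=np.array([-.0796,.0003,-.009])
a=np.radians(38);L=.06*a
def rod(s):
    if s<.028: y,z,t=.062,.259-s,0
    elif s<.028+L: t=(s-.028)/.06;y=.062-.06*(1-np.cos(t));z=.231-.06*np.sin(t)
    elif s<.088+L: t=a;d=s-.028-L;y=.062-.06*(1-np.cos(a))-d*np.sin(a);z=.231-.06*np.sin(a)-d*np.cos(a)
    elif s<.088+2*L:
        t=a-(s-.088-L)/.06;y=.06*(1-np.cos(t));z=.110+.06*np.sin(t)
    else: t=0;y=0;z=.110-(s-.088-2*L)
    g=np.radians(YAW);return O+[-np.sin(g)*y,np.cos(g)*y,z],np.degrees(t)
def way(ss,yaw=YAW):
    w=[]
    for s in ss:
        c,t=rod(s);r=tooldown(yaw,t,YAW);w.append((c-r.apply(OFF),r))
    return w
def now():
    s=sense();p=s['tcp_pos'];r=rot(s['tcp_rot']);c=p+r.apply(OFF)
    ss=np.linspace(-.1,.3,4001);d=[np.linalg.norm(rod(x)[0]-c) for x in ss];k=int(np.argmin(d))
    w=r.as_matrix(); g=np.radians(YAW);e=c-rod(ss[k])[0];e=np.array([np.cos(g)*e[0]+np.sin(g)*e[1],-np.sin(g)*e[0]+np.cos(g)*e[1],e[2]])
    print('t %.2f sleeve'%s['time'],c,'s %.1f'%(ss[k]*1e3),'err(stand)mm',e*1e3,'lean %.1f want %.1f'%(np.degrees(np.arccos(-w[2,2])),rod(ss[k])[1]),'F',s['force'],'M',s['moment'],'w %.4f'%s['width'])
    print('   q',s['q'],'hyaw %.1f'%np.degrees(np.arctan2(-w[1,0],-w[0,0])))
    return p,r,ss[k]
if __name__=='__main__':
    p,r,s=now()
    if len(sys.argv)>1:
        ss=np.array([float(x) for x in sys.argv[1].split(',')])/1e3
        show(p,r,way(ss,float(sys.argv[2]) if len(sys.argv)>2 else YAW))
E
python3 plan.py -55,-45,-35,-25,-15,-5,5,15
```

```text
t 7.40 sleeve [0.6411 0.1743 0.3196] s -60.6 err(stand)mm [2.4122 0.7634 0.0445] lean 0.1 want 0.0 F [ 0.1595  0.298  -1.6675] M [0.058  0.0589 0.029 ] w 0.0060
   q [ 0.2925  0.4155  0.445   1.6014 -0.0003  0.2304] hyaw 3.6
[0.002,-0.001,0.006,-0.001,-0.001,-0.003,g]
[0.000,0.000,0.010,0.000,0.000,0.000,g]
[0.000,0.000,0.010,0.000,0.000,0.000,g]
[0.000,0.000,0.010,0.000,0.000,0.000,g]
[0.000,0.000,0.010,0.000,0.000,0.000,g]
[0.000,0.000,0.010,0.000,0.000,0.000,g]
[0.000,0.000,0.010,0.000,0.000,0.000,g]
[0.000,0.000,0.010,0.000,0.000,0.000,g]
```

```bash
python3 -m inch '[[[0.002,-0.001,0.005,0,0,-0.002,0],[0.0,0,0.01,0,0,0,0],[0,0,0.01,0,0,0,0],[0,0,0.01,0,0,0,0],[0,0,0.008,0,0,0,0],[0,0,0.005,0,0,0,0],[0,0,0.003,0,0,0,0],[0,0,0,0,0,0,0]]]'
python3 plan.py; python3 snap.py 5 scene side >/dev/null
python3 - <<'E'
import cv2,numpy as np
a=cv2.imread('pics/scene5.png');b=cv2.imread('pics/side5.png')
x=cv2.resize(a[235:305,360:425],None,fx=6,fy=6,interpolation=cv2.INTER_CUBIC);y=cv2.resize(b[100:170,275:340],None,fx=6,fy=6,interpolation=cv2.INTER_CUBIC)
cv2.imwrite('pics/c11.png',np.hstack([x,y]))
E
```

```text
time: 8.4
tcp_pos: [0.5591, 0.1677, 0.2553]
tcp_rot: [-0.001, -0.032, 0.999, -0.0]
force: [0.3, -0.3, -2.0]
width: 0.0063
t 8.40 sleeve [0.6385 0.1732 0.2642] s -5.2 err(stand)mm [-0.2132 -0.1794 -0.0401] lean 0.1 want 0.0 F [ 0.3413 -0.3499 -1.9706] M [ 0.0093 -0.0047  0.01  ] w 0.0063
   q [ 0.2916  0.3941  0.2731  1.4521 -0.0002  0.2272] hyaw 3.7
```

View pics/c11.png

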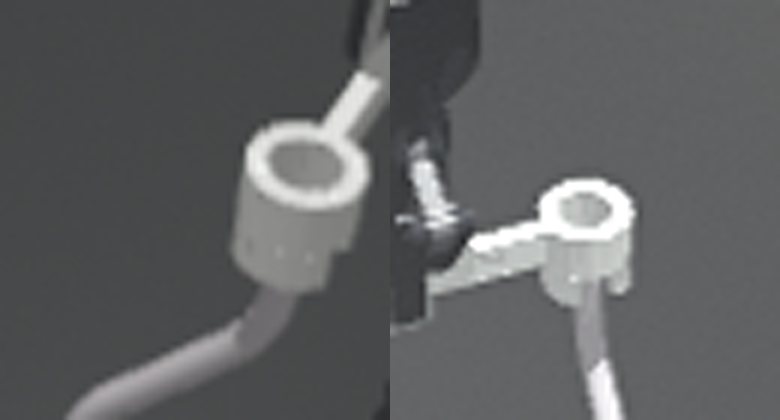

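The tip is inside the bore with no side force. Going on.

```bash
python3 -m inch '[[[0,0,0.006,0,0,0,0],[0,0,0.006,0,0,0,0],[0,0,0.006,0,0,0,0],[0,0,0.006,0,0,0,0],[0,0,0.004,0,0,0,0],[0,0,0,0,0,0,0],[0,0,0,0,0,0,0],[0,0,0,0,0,0,0]]]'
python3 plan.py; python3 snap.py 6 scene side >/dev/null
python3 - <<'E'
import cv2,numpy as np
a=cv2.imread('pics/scene6.png');b=cv2.imread('pics/side6.png')
x=cv2.resize(a[235:305,360:425],None,fx=6,fy=6,interpolation=cv2.INTER_CUBIC);y=cv2.resize(b[110:180,275:340],None,fx=6,fy=6,interpolation=cv2.INTER_CUBIC)
cv2.imwrite('pics/c12.png',np.hstack([x,y]))
E
```

```text
time: 9.5
tcp_pos: [0.5593, 0.1678, 0.2259]
tcp_rot: [-0.001, -0.032, 0.999, -0.0]
force: [0.7, -0.2, -1.2]
width: 0.0062
t 9.50 sleeve [0.6387 0.1732 0.2348] s 24.2 err(stand)mm [ 0.0375 -0.1709 -0.0457] lean 0.1 want 0.0 F [ 0.7459 -0.2123 -1.2466] M [-0.038  -0.0078 -0.0088] w 0.0062
   q [ 0.2916  0.3931  0.1977  1.3768 -0.0003  0.2273] hyaw 3.7
```

View pics/c12.png

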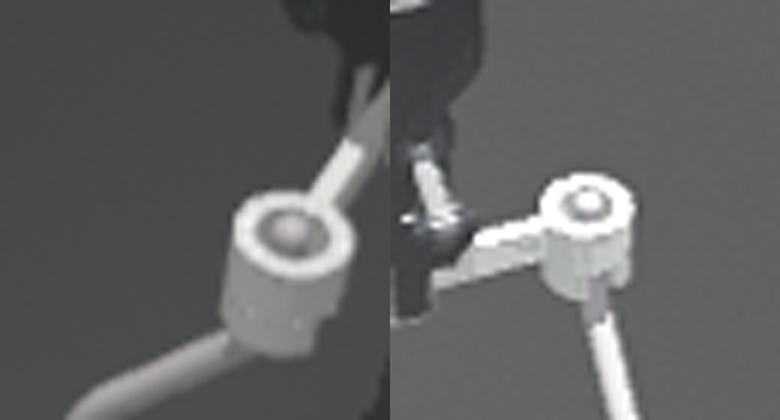

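The tip shows centred in the bore in both views: scene (290,230) against the rim's (295,233), side (585,202) against (587,208). Into the upper bend.

```bash
python3 plan.py 30,36,42,48,54,60
```

```text
t 9.60 sleeve [0.6387 0.1732 0.2348] s 24.2 err(stand)mm [ 0.0113 -0.1535 -0.0041] lean 0.1 want 0.0 F [ 1.4148  1.153  -2.7309] M [-0.0119  0.0055 -0.0318] w 0.0063
   q [ 0.2916  0.393   0.1977  1.3769 -0.0002  0.2273] hyaw 3.7
[-0.000,-0.000,0.006,0.033,-0.001,-0.000,g]
[0.000,-0.001,0.006,0.100,0.000,0.000,g]
[-0.000,-0.001,0.006,0.100,-0.000,0.000,g]
[0.000,-0.001,0.006,0.100,0.000,0.000,g]
[-0.000,-0.001,0.006,0.100,0.000,-0.000,g]
[0.000,-0.001,0.006,0.100,0.000,0.000,g]
```

```bash
sed -i 's/\[%.3f,%.3f,%.3f,%.3f/[%.4f,%.4f,%.4f,%.3f/' h.py
python3 -m inch '[[[0,0,0.006,0.033,0,0,0],[0,-0.0012,0.006,0.1,0,0,0],[0,-0.0012,0.006,0.1,0,0,0],[0,-0.0012,0.006,0.1,0,0,0],[0,-0.0012,0.006,0.1,0,0,0],[0,0,0,0,0,0,0],[0,0,0,0,0,0,0],[0,0,0,0,0,0,0]]]'
python3 plan.py
```

```text
time: 10.6
tcp_pos: [0.5608, 0.1591, 0.1964]
tcp_rot: [0.009, -0.032, 0.974, -0.223]
force: [0.1, -0.4, -1.8]
width: 0.0062
t 10.60 sleeve [0.6399 0.1684 0.2046] s 54.9 err(stand)mm [ 0.8883  0.9242 -0.4302] lean 25.8 want 25.7 F [ 0.0674 -0.4256 -1.783 ] M [0.5595 0.0394 0.0103] w 0.0062
   q [ 0.4929  0.5544  0.289   1.5003 -0.408   0.4686] hyaw 3.7
```

```bash
python3 plan.py 61,67,73,79,85,91,97
```

```text
t 10.60 sleeve [0.6399 0.1684 0.2046] s 54.9 err(stand)mm [ 0.8883  0.9242 -0.4302] lean 25.8 want 25.7 F [ 0.0674 -0.4256 -1.783 ] M [0.5595 0.0394 0.0103] w 0.0062
   q [ 0.4929  0.5544  0.289   1.5003 -0.408   0.4686] hyaw 3.7
[0.0009,-0.0023,0.0058,0.100,0.003,-0.001,g]
[0.0000,-0.0012,0.0059,0.100,0.000,-0.000,g]
[-0.0000,-0.0002,0.0060,0.013,0.000,0.000,g]
[-0.0000,-0.0000,0.0060,0.000,0.000,0.000,g]
[0.0000,0.0000,0.0060,0.000,0.000,0.000,g]
[-0.0000,-0.0000,0.0060,0.000,0.000,0.000,g]
[-0.0000,-0.0000,0.0060,0.000,0.000,0.000,g]
```

```bash
python3 -m inch '[[[0.0009,-0.0023,0.0058,0.1,0.003,-0.001,0],[0,-0.0012,0.006,0.1,0,0,0],[0,-0.0002,0.006,0.013,0,0,0],[0,0,0.006,0,0,0,0],[0,0,0.006,0,0,0,0],[0,0,0.006,0,0,0,0],[0,0,0,0,0,0,0],[0,0,0,0,0,0,0]]]'
python3 plan.py;python3 snap.py 7 scene side >/dev/null
python3 - <<'E'
import cv2,numpy as np
a=cv2.imread('pics/scene7.png');b=cv2.imread('pics/side7.png')
x=cv2.resize(a[255:345,340:425],None,fx=4.6,fy=4.6,interpolation=cv2.INTER_CUBIC);y=cv2.resize(b[130:220,265:350],None,fx=4.6,fy=4.6,interpolation=cv2.INTER_CUBIC)
cv2.imwrite('pics/c13.png',np.hstack([x,y]))
E
```

```text
time: 11.6
tcp_pos: [0.5634, 0.1314, 0.1721]
tcp_rot: [0.013, -0.026, 0.946, -0.322]
force: [-0.1, 0.4, -2.7]
width: 0.0066
t 11.60 sleeve [0.6424 0.1417 0.1796] s 90.9 err(stand)mm [ 1.6798 -4.8756  3.7861] lean 37.6 want 38.0 F [-0.0615  0.4463 -2.6676] M [0.7772 0.0661 0.0012] w 0.0066
   q [ 0.5313  0.646   0.2839  1.5396 -0.577   0.5751] hyaw 3.3
```

View pics/c13.png

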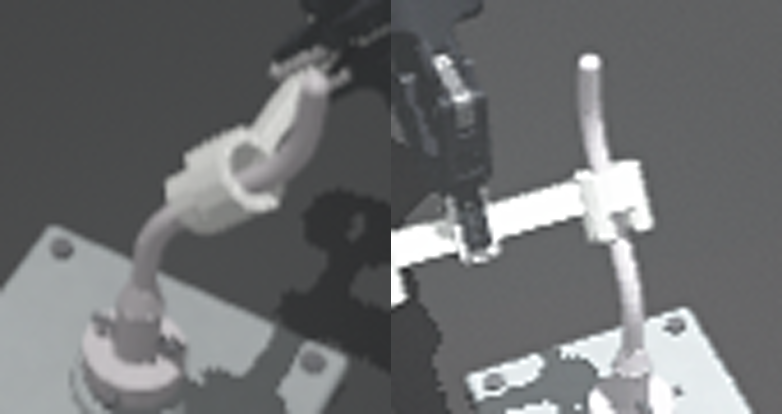

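The sleeve rides on the leaning stretch, but has drifted 6 mm sideways. I'll correct that and go on.

```bash
python3 plan.py 92,98,104,110,116,122
```

```text
t 11.70 sleeve [0.6424 0.1419 0.1796] s 90.9 err(stand)mm [ 1.7017 -4.7336  3.7119] lean 37.6 want 38.0 F [-0.417   0.6733 -1.6603] M [ 0.7805  0.0591 -0.0166] w 0.0065
   q [ 0.5316  0.6463  0.2841  1.5397 -0.5771  0.5752] hyaw 3.3
[0.0018,0.0051,0.0010,0.007,0.002,-0.010,g]
[-0.0000,0.0000,0.0060,0.000,0.000,0.000,g]
[-0.0000,0.0000,0.0060,0.000,0.000,0.000,g]
[-0.0000,-0.0000,0.0060,0.000,0.000,0.000,g]
[0.0000,-0.0000,0.0060,0.000,0.000,0.000,g]
[-0.0000,0.0000,0.0060,0.000,0.000,0.000,g]
```

```bash
python3 -m inch '[[[0.0018,0.005,0.001,0.007,0.002,-0.01,0],[0,0,0.006,0,0,0,0],[0,0.0005,0.006,0,0,0,0],[0,0.0005,0.006,0,0,0,0],[0,0.0005,0.006,0,0,0,0],[0,0,0,0,0,0,0],[0,0,0,0,0,0,0],[0,0,0,0,0,0,0]]]'
python3 plan.py 122,127,132,137,142,147
```

```text
time: 12.7
tcp_pos: [0.5621, 0.1207, 0.1464]
tcp_rot: [0.01, -0.031, 0.945, -0.325]
force: [0.4, 0.1, -2.0]
width: 0.0067
t 12.70 sleeve [0.6412 0.1317 0.1532] s 117.9 err(stand)mm [-0.2068  1.7823 -1.3391] lean 38.0 want 38.0 F [ 0.4343  0.0541 -2.0395] M [ 0.8516  0.0618 -0.0046] w 0.0067
   q [ 0.5199  0.649   0.2191  1.4718 -0.586   0.5547] hyaw 3.8
[-0.0002,-0.0021,0.0041,-0.000,0.000,0.001,g]
[0.0000,-0.0000,0.0050,0.000,0.000,0.000,g]
[-0.0000,0.0010,0.0046,-0.070,0.000,0.000,g]
[0.0000,0.0010,0.0050,-0.083,0.000,0.000,g]
[-0.0000,0.0010,0.0050,-0.083,-0.000,-0.000,g]
[0.0000,0.0010,0.0050,-0.083,0.000,0.000,g]
```

```bash
python3 -m inch '[[[0,-0.002,0.004,0,0,0,0],[0,0,0.005,0,0,0,0],[0,0.001,0.0046,-0.07,0,0,0],[0,0.001,0.005,-0.083,0,0,0],[0,0.001,0.005,-0.083,0,0,0],[0,0,0,0,0,0,0],[0,0,0,0,0,0,0],[0,0,0,0,0,0,0]]]'
python3 plan.py 145,150,155,160,165,170
```

```text
time: 13.7
tcp_pos: [0.5625, 0.1072, 0.1247]
tcp_rot: [0.006, -0.033, 0.977, -0.211]
force: [1.1, 0.6, -1.7]
width: 0.0064
t 13.70 sleeve [0.6417 0.1165 0.1326] s 144.2 err(stand)mm [-0.6704  0.5598 -0.1875] lean 24.4 want 22.3 F [ 1.1224  0.5753 -1.7492] M [0.5489 0.0168 0.0136] w 0.0064
   q [ 0.4042  0.5215  0.0628  1.2625 -0.3991  0.3673] hyaw 3.8
[-0.0007,0.0001,0.0009,-0.049,-0.001,0.003,g]
[-0.0000,0.0010,0.0050,-0.083,-0.000,-0.000,g]
[0.0000,0.0010,0.0050,-0.083,0.000,0.000,g]
[0.0000,0.0010,0.0050,-0.083,-0.000,-0.000,g]
[-0.0000,0.0010,0.0050,-0.083,0.000,0.000,g]
[-0.0000,0.0005,0.0050,-0.043,-0.000,-0.000,g]
```

```bash
python3 -m inch '[[[-0.0007,0,0.001,-0.049,0,0.003,0],[0,0.001,0.005,-0.083,0,0,0],[0,0.001,0.005,-0.083,0,0,0],[0,0.001,0.005,-0.083,0,0,0],[0,0.0005,0.003,-0.083,0,0,0],[0,0,0,0,0,0,0],[0,0,0,0,0,0,0],[0,0,0,0,0,0,0]]]'
python3 plan.py 165,166,170
```

```text
time: 14.7
tcp_pos: [0.5623, 0.1093, 0.1024]
tcp_rot: [-0.002, -0.035, 0.999, -0.022]
force: [-0.0, -0.3, -1.7]
width: 0.0062
t 14.70 sleeve [0.6417 0.1156 0.1108] s 166.7 err(stand)mm [-0.7351  4.165  -0.0709] lean 2.5 want 0.8 F [-0.0047 -0.301  -1.67  ] M [ 0.0317 -0.0145  0.0359] w 0.0062
   q [ 0.2152  0.4267 -0.0689  1.0878 -0.0421  0.1447] hyaw 4.0
[-0.0008,-0.0037,-0.0011,-0.000,-0.006,0.006,g]
[0.0000,0.0002,0.0010,-0.017,0.000,0.000,g]
[-0.0000,0.0003,0.0040,-0.026,-0.000,0.000,g]
```

```bash
python3 -m inch '[[[-0.0008,-0.004,0,-0.02,-0.006,0.02,0],[0,0,0,-0.02,0,0.03,0],[0,0,0,0,0,0,0],[0,0,0,0,0,0,0],[0,0,0,0,0,0,0],[0,0,0,0,0,0,0],[0,0,0,0,0,0,0],[0,0,0,0,0,0,0]]]'
python3 plan.py 170;python3 snap.py 8 scene side >/dev/null
python3 - <<'E'
import cv2,numpy as np
a=cv2.imread('pics/scene8.png');b=cv2.imread('pics/side8.png')
x=cv2.resize(a[275:355,340:405],None,fx=6,fy=6,interpolation=cv2.INTER_CUBIC);y=cv2.resize(b[165:245,280:345],None,fx=6,fy=6,interpolation=cv2.INTER_CUBIC)
cv2.imwrite('pics/c14.png',np.hstack([x,y]))
E
```

```text
time: 15.7
tcp_pos: [0.5634, 0.106, 0.1025]
tcp_rot: [0.0, -0.009, 1.0, -0.001]
force: [-0.5, 0.7, -3.2]
width: 0.0066
t 15.70 sleeve [0.6429 0.1079 0.1116] s 166.1 err(stand)mm [ 0.004 -3.676  0.091] lean 0.1 want 1.4 F [-0.4522  0.732  -3.1728] M [ 0.1176  0.0385 -0.0065] w 0.0066
   q [ 0.1872  0.4158 -0.0843  1.0702 -0.002   0.1683] hyaw 1.1
[0.0001,0.0000,0.0039,-0.002,0.001,-0.046,g]
```

View pics/c14.png

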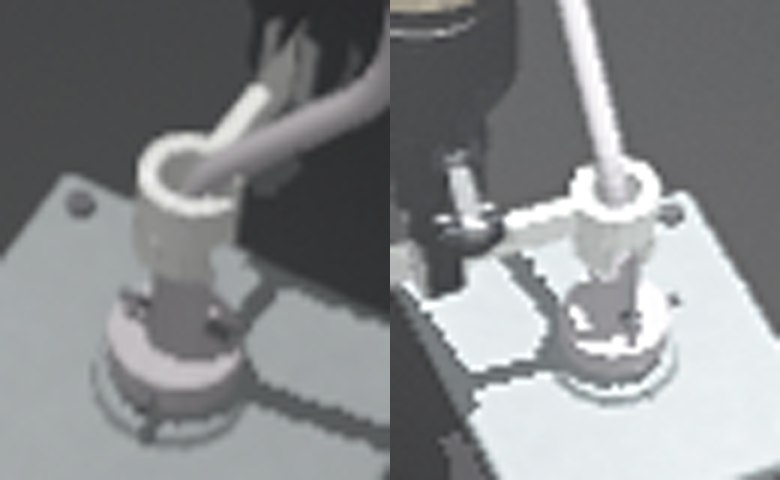

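The sleeve is past the lower bend and upright. The turn pushed it 3.7 mm off axis. Scene suggests the pin is at about 12°, while the side and wrist views suggest about 0°, so I'll aim at 5°, recentre, and then descend.

```bash
python3 plan.py 168,168 5; python3 -m inch '[[[0,-0.001,0,0,0,-0.035,0],[0,-0.001,0,0,0,-0.033,0],[0,0,0,0,0,0,0],[0,0,0,0,0,0,0],[0,0,0,0,0,0,0],[0,0,0,0,0,0,0],[0,0,0,0,0,0,0],[0,0,0,0,0,0,0]]]'
python3 plan.py 168 5
```

```text
t 15.80 sleeve [0.6429 0.1079 0.1116] s 166.1 err(stand)mm [-0.0097 -3.667   0.0842] lean 0.1 want 1.4 F [ 0.372   0.7402 -1.7712] M [0.0277 0.0536 0.0697] w 0.0062
   q [ 0.1872  0.4158 -0.0843  1.0702 -0.0021  0.1683] hyaw 1.1
[-0.0000,-0.0018,0.0019,-0.002,0.001,-0.068,g]
[0.0000,0.0000,0.0000,0.000,0.000,0.000,g]
time: 16.8
tcp_pos: [0.5635, 0.1038, 0.1025]
tcp_rot: [0.0, -0.046, 0.999, -0.001]
force: [0.1, -0.0, -2.4]
width: 0.0062
t 16.80 sleeve [0.6427 0.1114 0.1116] s 166.0 err(stand)mm [-0.0236 -0.1696 -0.023 ] lean 0.1 want 1.5 F [ 0.0653 -0.046  -2.4144] M [ 0.0194 -0.0264 -0.0021] w 0.0062
   q [ 0.1833  0.4152 -0.0852  1.0699 -0.0023  0.0918] hyaw 5.2
[-0.0000,0.0005,0.0019,-0.002,0.001,0.004,g]
```

```bash
python3 -m inch '[[[0,0,0.004,0,0,0,0],[0,0,0.004,0,0,0,0],[0,0,0.004,0,0,0,0],[0,0,0.004,0,0,0,0],[0,0,0,0,0,0,0],[0,0,0,0,0,0,0],[0,0,0,0,0,0,0],[0,0,0,0,0,0,0]]]'
python3 plan.py 200 5
```

```text
time: 17.8
tcp_pos: [0.5639, 0.1036, 0.0854]
tcp_rot: [0.001, -0.046, 0.999, -0.001]
force: [1.6, 0.5, -2.5]
width: 0.0062
t 17.80 sleeve [0.6431 0.1112 0.0945] s 183.1 err(stand)mm [ 0.3748 -0.3365  0.0388] lean 0.2 want 0.0 F [ 1.594   0.506  -2.4773] M [-0.1243 -0.1382 -0.0708] w 0.0062
   q [ 0.1831  0.4275 -0.112   1.0301 -0.0026  0.0918] hyaw 5.2
[0.0004,0.0007,0.0168,-0.002,0.001,0.004,g]
```

```bash
python3 -m inch '[[[0,0,0.003,0,0,0,0],[0,0,0.003,0,0,0,0],[0,0,0.003,0,0,0,0],[0,0,0.002,0,0,0,0],[0,0,0,0,0,0,0],[0,0,0,0,0,0,0],[0,0,0,0,0,0,0],[0,0,0,0,0,0,0]]]'
python3 plan.py 200 5
```

```text
time: 18.8
tcp_pos: [0.5639, 0.1036, 0.0737]
tcp_rot: [0.001, -0.046, 0.999, -0.001]
force: [1.2, -0.0, -2.4]
width: 0.0064
t 18.80 sleeve [0.6431 0.1111 0.0828] s 194.7 err(stand)mm [ 0.4206 -0.3827 -0.0376] lean 0.2 want 0.0 F [ 1.2076 -0.0459 -2.3734] M [-0.1205 -0.1698 -0.0719] w 0.0064
   q [ 0.1831  0.4366 -0.1297  1.0033 -0.0026  0.0918] hyaw 5.2
[0.0004,0.0008,0.0051,-0.002,0.001,0.004,g]
```

Clean so far. Next comes the pin level, where the sleeve centre stops at 0.076 if the slots are off the pin.

```bash
python3 -m inch '[[[0,0,0.003,0,0,0,0],[0,0,0.003,0,0,0,0],[0,0,0.002,0,0,0,0],[0,0,0.002,0,0,0,0],[0,0,0.001,0,0,0,0],[0,0,0.001,0,0,0,0],[0,0,0,0,0,0,0],[0,0,0,0,0,0,0]]]'
python3 plan.py 210 5
```

```text
time: 19.8
tcp_pos: [0.5639, 0.1036, 0.0608]
tcp_rot: [0.001, -0.046, 0.999, -0.001]
force: [1.3, -0.6, -2.2]
width: 0.0067
t 19.80 sleeve [0.6431 0.1111 0.07  ] s 207.6 err(stand)mm [ 0.396  -0.3951 -0.0297] lean 0.2 want 0.0 F [ 1.2726 -0.628  -2.1501] M [-0.1335 -0.1567 -0.0406] w 0.0067
   q [ 0.1831  0.4472 -0.1482  0.9742 -0.0026  0.0917] hyaw 5.2
[0.0004,0.0008,0.0023,-0.002,0.001,0.004,g]
```

It has gone below the stop height with no load, so the slots are over the pin. Easing it down to home.

```bash
python3 -m inch '[[[0,0,0.002,0,0,0,0],[0,0,0.002,0,0,0,0],[0,0,0.001,0,0,0,0],[0,0,0.001,0,0,0,0],[0,0,0.001,0,0,0,0],[0,0,0,0,0,0,0],[0,0,0,0,0,0,0],[0,0,0,0,0,0,0]]]'
python3 plan.py;python3 snap.py 9 scene side >/dev/null
python3 - <<'E'
import cv2,numpy as np
a=cv2.imread('pics/scene9.png');b=cv2.imread('pics/side9.png')
x=cv2.resize(a[285:355,340:405],None,fx=6,fy=6,interpolation=cv2.INTER_CUBIC);y=cv2.resize(b[175:245,280:345],None,fx=6,fy=6,interpolation=cv2.INTER_CUBIC)
cv2.imwrite('pics/c15.png',np.hstack([x,y]))
E
```

```text
time: 20.8
tcp_pos: [0.564, 0.1035, 0.0537]
tcp_rot: [0.001, -0.046, 0.999, -0.001]
force: [0.3, -0.3, 0.6]
width: 0.0066
t 20.80 sleeve [0.6432 0.1111 0.0628] s 214.8 err(stand)mm [ 0.4708 -0.4113  0.0433] lean 0.2 want 0.0 F [ 0.3116 -0.3395  0.5759] M [-0.1185 -0.1324 -0.0528] w 0.0066
   q [ 0.183   0.4533 -0.1584  0.9576 -0.0026  0.0917] hyaw 5.2
```

View pics/c15.png

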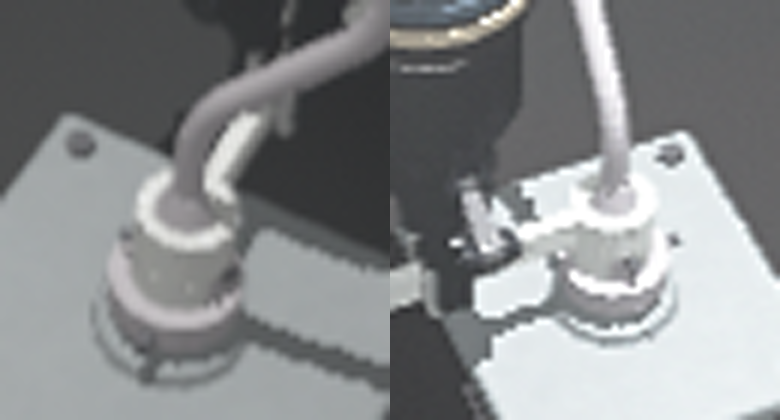

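At z=0.063 the flange has taken the weight (wrist Fz went from -2.2 to +0.6 N), and both views show the sleeve resting on the flange over the pin. Letting go.

```bash
python3 -m inch '[[[0,0,0,0,0,0,0.4],[0,0,0,0,0,0,0.4],[0,0,0,0,0,0,0.4],[0,0,0,0,0,0,0.4],[0,0,0,0,0,0,0.4],[0,0,0,0,0,0,0.4],[0,0,0,0,0,0,0.4],[0,0,0,0,0,0,0.4]]]'
python3 -m inch '[[[0,0,-0.01,0,0,0,0.4],[0,0,-0.02,0,0,0,0.4],[0,0,-0.03,0,0,0,0.4],[0,0,-0.03,0,0,0,0.4],[0.02,0,-0.03,0,0,0,0.4],[0.02,0,-0.01,0,0,0,0.4],[0,0,0,0,0,0,0.4],[0,0,0,0,0,0,0.4]]]'
python3 snap.py 10 scene side wrist
python3 - <<'E'
import cv2,numpy as np
a=cv2.imread('pics/scene10.png');b=cv2.imread('pics/side10.png')
x=cv2.resize(a[285:355,340:405],None,fx=6,fy=6,interpolation=cv2.INTER_CUBIC);y=cv2.resize(b[175:245,280:345],None,fx=6,fy=6,interpolation=cv2.INTER_CUBIC)
cv2.imwrite('pics/c16.png',np.hstack([x,y]))
E
```

```text
time: 21.9
tcp_pos: [0.5639, 0.1037, 0.0536]
tcp_rot: [0.001, -0.046, 0.999, -0.001]
force: [-0.2, 0.6, 0.0]
width: 0.0345
time: 22.9
tcp_pos: [0.5237, 0.1003, 0.192]
tcp_rot: [0.002, -0.046, 0.999, -0.001]
force: [0.1, 0.2, -1.0]
width: 0.0341
23.0 [0.5236 0.1003 0.1916] [[-0.9958 -0.0913  0.0041]
 [-0.0913  0.9958 -0.0015]
 [-0.004  -0.0019 -1.    ]] [ 0.1906  0.2874 -0.0377  1.242  -0.0023  0.0992] [-0.216  -0.3605 -0.1665] 0.0338843975580055
```

View pics/c16.png

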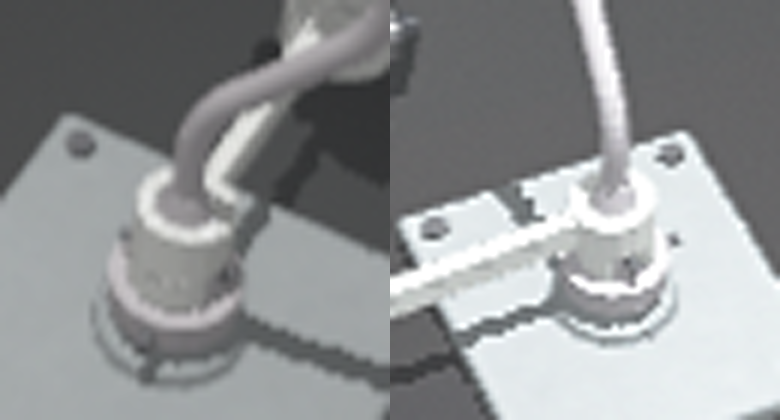

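View pics/scene10.png

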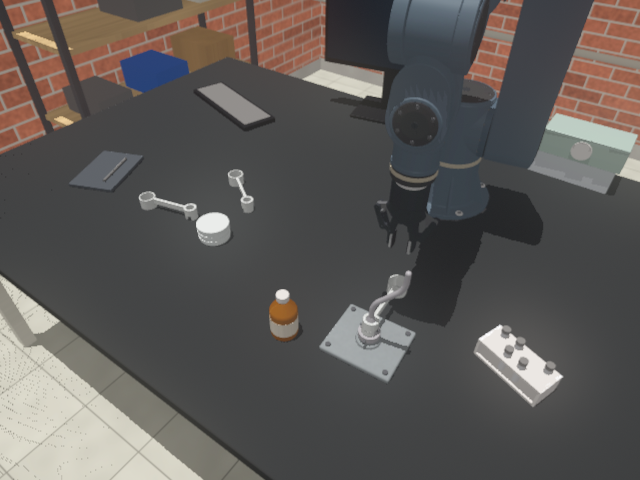

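View pics/wrist10.png

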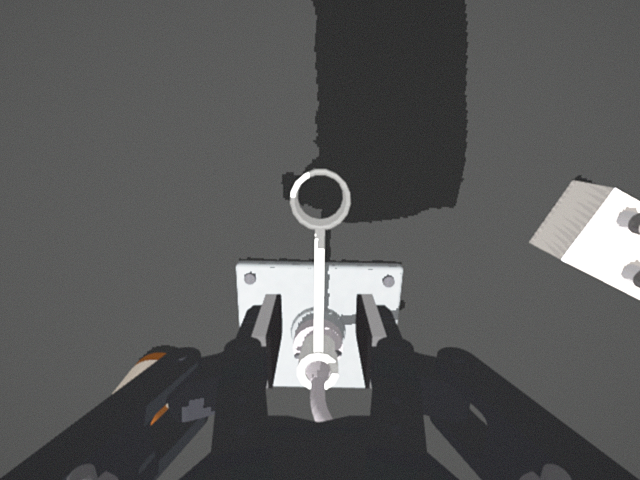

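After release the holder stays put. The sleeve rim is at scene crop (187,212) and side crop (222,203), the hand is clear, and the bottle, rack and dishes haven't moved. One numeric check of height and level before handing in.

Run:
```python
from h import *
S=lambda c:(340+(c[0]+.5)/6-.5,285+(c[1]+.5)/6-.5);D=lambda c:(280+(c[0]+.5)/6-.5,175+(c[1]+.5)/6-.5)
print('rim',tri([ray('scene',S((187,212))),ray('side',D((222,203)))]),'expected z .081, xy ~(.643-.647,.11)')
A=T(pickle.load(open('pics/wrist10.pkl','rb')))
I=(plane('wrist',(291,200),.079,A),plane('wrist',(351,200),.079,A));print('ring dia',np.linalg.norm(I[0]-I[1]))
a=plane('wrist',(320,199),.079,A);b=plane('wrist',(317,371),.081,A);print(a,b,np.linalg.norm(a-b))
```

```text
rim (array([0.645 , 0.1099, 0.0767]), [0.0011543204727329703, 0.0011543204727329798]) expected z .081, xy ~(.643-.647,.11)
ring dia 0.045017457825082485
[0.492  0.0987 0.079 ] [0.6442 0.1102 0.081 ] 0.15266734350540243
```

The ring looks a little small, so I'll check the holder's lean by triangulating the ring's height.

Run:
```python
import cv2,numpy as np
a=cv2.imread('pics/wrist10.png');b=cv2.imread('pics/side10.png')
x=cv2.resize(a[160:240,280:360],None,fx=5,fy=5,interpolation=cv2.INTER_CUBIC);y=cv2.resize(b[185:265,210:290],None,fx=5,fy=5,interpolation=cv2.INTER_CUBIC)
cv2.imwrite('pics/c17.png',np.hstack([x,y]))
```

```text
(no output)
```

View pics/c17.png

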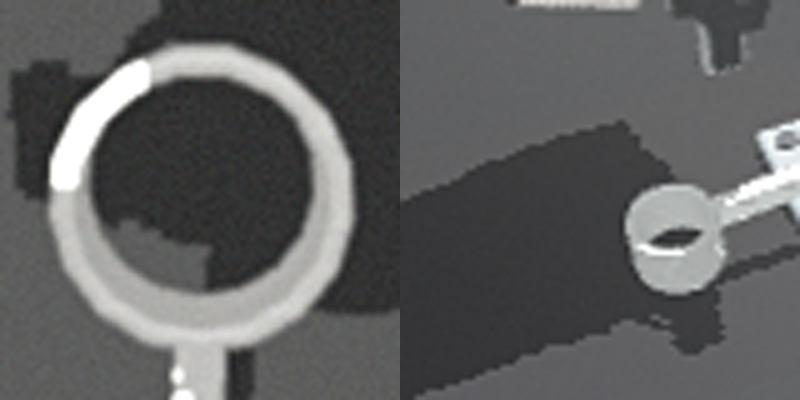

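Run:
```python
from h import *
A=T(pickle.load(open('pics/wrist10.pkl','rb')))
r=tri([ray('wrist',(320.1,199.2),A),ray('side',(264.7,228.5))]);m=tri([ray('wrist',(317,371),A),ray('side',(280+222.5/6-.5,175+203.5/6-.5))])
print(r,m,'len',np.linalg.norm(r[0]-m[0]),'lean deg',np.degrees(np.arcsin((m[0][2]-.002-r[0][2])/.15)))
```

```text
(array([0.4973, 0.0992, 0.0611]), [0.0018298772305475127, 0.0018298772305475343]) (array([0.6467, 0.11  , 0.0764]), [0.0010141887729444826, 0.001014188772944233]) len 0.15049225442030828 lean deg 5.105684175372515
```

Run:
```python
from h import *
A=T(pickle.load(open('pics/wrist10.pkl','rb')))
# bias of side cam from the level, known pose at t=20.8 is small; sleeve rim ref (.6432,.1111,.081), yaw 5.2
hx=np.array([np.cos(np.radians(5.2)),np.sin(np.radians(5.2)),0])
for l in (0,2,3.4,5,7):
    t=np.radians(l);p=np.array([.6432,.1111,.063])-hx*(.15*np.cos(t))+[0,0,.016-.15*np.sin(t)]+hx*-.016*np.sin(t)
    o=np.array([.6432,.1111,.081])
    print(l,'wrist ring',proj('wrist',p,A),'side ring-sleeve',proj('side',p)-proj('side',o),'scene d',proj('scene',p)-proj('scene',o))
    e=A[:3,:3]@[0,1,0]*.024; print('   dia px',np.linalg.norm(proj('wrist',p+e,A)-proj('wrist',p-e,A)))
print('obs wrist 320.1,199.2 dia 61; side',264.7-316.6,228.5-208.4)
```

```text
0 wrist ring [318.1721 201.2641] side ring-sleeve [-52.9894  18.198 ] scene d [ 27.3797 -42.0311]
   dia px 63.90034693436339
2 wrist ring [318.1869 199.3456] side ring-sleeve [-53.0161  19.5562] scene d [ 27.188  -40.5922]
   dia px 62.72476121337367
3.4 wrist ring [318.1969 198.1845] side ring-sleeve [-52.9953  20.4882] scene d [ 27.0366 -39.5633]
   dia px 61.9201630156918
5 wrist ring [318.2079 197.034 ] side ring-sleeve [-52.9321  21.5339] scene d [ 26.8465 -38.3667]
   dia px 61.01925334559714
7 wrist ring [318.2212 195.8506] side ring-sleeve [-52.7943  22.8107] scene d [ 26.5834 -36.8407]
   dia px 59.92121867214115
obs wrist 320.1,199.2 dia 61; side -51.900000000000034 20.099999999999994
```

These cues put the lean at 2–5°. The bore clearance on the spigot alone allows about 3.4°, and the limit is 8°. Handing in.

Run:
```python
from cell import *
print(sign_off()); s=sense(); print(s['time'],s['force'])
```

```text
the job is handed in; nothing more can be done
None
the job is handed in; nothing more can be done
```

The holder is on the stand, resting on the flange with its slots over the cross pin, and I handed the job in at about 23 s of the 58 s allowed. There is no verdict to report, since `sign_off()` gives none.

**What I did:** I gripped the left-most holder by its bar and threaded it over the rod tip. I followed both bends, leaning the sleeve to 38°, and set its angle to about 5° before lowering. It went past the pin first time, so no searching turn was needed, then I let go and backed the hand clear.

**Last checks:**
- **Seating:** before release the sleeve's middle was at 62.8 mm above the bench (63 is home). The flange had taken the weight, and wrist force along z went from −2.2 to +0.6 N.
- **Position:** afterwards the cameras put the sleeve within about 2–4 mm of the rod's axis (limit 5 mm). That is no better than the camera calibration error. The measured rim height was 77 mm instead of the expected 81, also roughly within that error.
- **Bystanders:** the bottle, rack and dishes looked unmoved in the final scene picture. I judged this by eye and did not measure it.

**Checks that disagreed:**
- **Pin angle:** the scene camera put the pin at about 12°, but the side and wrist views put it near 0°. I aimed between them, at 5°.
- **Lean after release:** the holder sags slightly towards its ring. Different measurements put this at 2–5°; the clearance on the spigot allows about 3.4°, and the limit is 8°.
- **Leaning stretch:** the sleeve drifted about 6 mm sideways there. I corrected it, and the force readings showed no sign of side load.

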